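# Change the weighing bench over to its standby supply

## Robot

A 6-joint arm with a two-finger parallel gripper is mounted at the origin on the work surface. World frame = base frame: x ahead of the robot, y to its left, z up, the work surface at z = 0. Lengths are in m, angles in rad, forces in N, time in s.
With the tool pointing down it reaches from about 0.275 to 0.875 m from the base axis. Payload 12.5 kg.
Tool frame: the origin (TCP) lies on the front face of the gripper's body, between the roots of the fingers; the fingertips stand 73 mm ahead of it and the grasp point (between the pads) lies 54 mm ahead of it; y points along the fingers, x is the direction in which the jaws open and shut, and the axes are right-handed (so a half turn about y gives the same grasp; the last joint's range is limited). The gripper opens to 85 mm and grips with 20 to 120 N. Pads are 22 mm wide; open, the fingers measure 114 mm over their backs; the gripper's body (76 mm by 85 mm) begins 54 mm behind the grasp point. The pads swing forward as they close: fully open they stand 13 mm farther back than shut.
Start: joints at [-1.194, 0.351, 1.652, -0, 1.139, -0.085], TCP at [0.245, -0.492, 0.304] pointing down, gripper open.
Joint ranges: [-2.75, 2.75], [-0.79, 2.1], [0.01, 2.65], [-1.57, 4.71], [0.07, 3.14], [-2.87, 2.87]. Speed limits (rad/s): [2.22, 2.22, 2.79, 3.14, 3.14, 3.14].

## Interface

Orientations are given as a unit quaternion [x, y, z, w].
In Python, from station import * gives the robot as it stands.
- The arm moves only by the tool apply_moves, never from a script. Its argument "commands" is a list of rows, each a list of 3 entries, a list of its own where there are three numbers: the shift along the tool's x, y, z in cm, then the turn about the tool's y in rad, then the opening, from 0 (shut) to 1 (fully open). In form: [[[x, y, z], roll, grip], ...]. A call has 1 to 10 rows; each row shifts and turns the commanded pose from where the row before left it, along the tool's axes as they then stand; what a row does not reach is not made up. A row lasts 1/10 s, in which the tool goes at most 50 mm and 8.59 degrees, less where a joint would pass 70% of its speed; a pose out of reach is approached as far as the arm can. A call is refused whole if a number of a shift passes 5 or a number of a turn 0.15, either way. A call with a gripper value outside its range is refused whole. The fingers move at their own pace and stop on an object; "force" is the grip in N (left out, the last holds). Time passes only in rows, so rows that do not move let the fingers close. It gives the time, the measured TCP pose, the force and the opening at its end, in the units of the state.
- get_obs(): the state, without advancing time (a new reading comes with each control period).
- grab_frame(name): name is "scene" or "top"; returns a dict with "pixels" (384x512x3 uint8, red, green, blue), "intrinsics" (3x3 intrinsics, pixels), "cam_to_world" (4x4, takes a point from camera to world coordinates). Camera axes: x right, y down, z forward; pixel columns grow to the right and rows downward; lengths in m; the calibration is good to about 2 mm. A picture is of the moment at which its call begins. There is no depth.
- close_job(): hands the job in, once; it reports no verdict.
Trained networks look in a picture, given as the dict that the camera call returned (one of the last four; its "shot" number tells which), for a name from the list of things; names that differ only in an ending like _2 or _b are one class to them, and where a whole thing is asked for, a point or a joint stands for the part that bears it (a point fixed in the world has none). Each returns a list of dicts, best first, with "conf" (0 to 1); they miss things now and then, are a little off and sometimes report something else, mostly with a low value. They report only what shows in the picture. A call takes as long as a camera call.
- recognise(query, picture): "point" ([column, row] in pixels, amid what is visible of it).
- outline_of(query, picture): "region" (384x512 bool, what is visible of it) and "point" ([column, row] in pixels, amid what is visible of it).
- spot_point(query, picture): "point" ([column, row] in pixels: a listed point, or the origin of a listed thing).
The state is a dict: "t": time; "q": joint angles; "joint_velocities": joint speeds; "joint_torque": joint torques, N m; "eef_pos": TCP position; "tool_rot": TCP orientation; "ft_force": force on the tool from outside, world axes, zero at the start; "ft_torque": the same for the moment, N m; "opening": finger opening in m.
Only numpy, scipy, OpenCV 4.12 (cv2) and the standard library are available. Lean on these libraries where they do the work, as an engineer would, in place of code of your own. Each camera call takes 0.05 s, during which the arm holds its last target. There are 200 camera calls.

## Task

Change the balance bench over from the mains to the standby supply: first turn the red isolator handle fully off, and only then turn the blue isolator handle fully on. The two must never be on together. Do not push the brush, the jar or the beaker about, and leave both handles free.

Things in the scene. Friction and masses are not known exactly. Their poses are not given: they have to be found in the camera images.
- mains_isolator: Fixed isolator, mains supply, red handle: grey box 130 x 130 x 60 mm, white face, dark foot plate. Origin: on the bench below the face's centre. z up; x level, away from the robot at yaw 0. Face centre 110 mm above the origin; its outward normal leans 26 degrees from vertical towards the unit's -x (the robot), so the face rises towards +x. Grip along that normal.
- mains_handle (a joint): Red mains handle, turning about the face's normal: 0 = OFF, 1.047 = ON, clockwise seen looking at the face. Its white-striped pointer end points 30 degrees left of straight up the slope at OFF (black dot), 30 right at ON (black stripe). Over-centre spring: about 0.25 N m starts it; past the middle (0.52) it snaps to the other stop and stays. Starts ON.
- mains_grip (a point): Centre of the red bar handle, on its turning axis, 34 mm out from the face. Bar 90 long, 18 thick, 40 mm high, standing 10 to 50 mm out from the face on a black disc 64 mm across, 10 mm thick. z = face's outward normal. The bar is square to z; its pointer end lies 30 degrees from +x towards +y (the point turns with the handle; at joint 0, +x is straight up the slope).
- mains_hoop (a point): Middle of the cross bar of the red unit's fixed yellow guard hoop (12 mm round bar, 120 mm wide along the unit's y), 316 mm above the bench, 23 mm to +x of the unit's origin; its arms go 75 mm back to +x, then down behind the box. It hangs over the handle: a tool coming straight down meets it, one tilted to the face's normal passes under its front.
- standby_isolator: Fixed isolator, standby supply, blue handle: grey box 130 x 130 x 60 mm, white face, dark foot plate. Origin: on the bench below the face's centre. z up; x level, away from the robot at yaw 0. Face centre 110 mm above the origin; its outward normal leans 26 degrees from vertical towards the unit's -x (the robot), so the face rises towards +x. Grip along that normal. To the left or right of the mains one.
- standby_handle (a joint): Blue standby handle, turning about the face's normal: 0 = OFF, 1.047 = ON, clockwise seen looking at the face. Its white-striped pointer end points 30 degrees left of straight up the slope at OFF (black dot), 30 right at ON (black stripe). Over-centre spring: about 0.25 N m starts it; past the middle (0.52) it snaps to the other stop and stays. Starts OFF.
- standby_grip (a point): Centre of the blue bar handle, on its turning axis, 34 mm out from the face. Bar 90 long, 18 thick, 40 mm high, standing 10 to 50 mm out from the face on a black disc 64 mm across, 10 mm thick. z = face's outward normal. The bar is square to z; its pointer end lies 30 degrees from +x towards +y (the point turns with the handle; at joint 0, +x is straight up the slope).
- standby_hoop (a point): Middle of the cross bar of the blue unit's fixed yellow guard hoop (12 mm round bar, 120 mm wide along the unit's y), 316 mm above the bench, 23 mm to +x of the unit's origin; its arms go 75 mm back to +x, then down behind the box. It hangs over the handle: a tool coming straight down meets it, one tilted to the face's normal passes under its front.
- brush: Loose dusting brush lying on the bench, 180 mm long, along its x, pointing roughly away from the robot, a little nearer to the robot than the isolators; origin under its middle. Leave alone.
- jar: Loose white jar, 60 mm across, 90 mm high, standing between the isolators; origin at the centre of its base. Leave alone.
- beaker: Loose empty glass beaker, 66 mm across, 80 mm high, standing to the left (+y) of both isolators; origin at the centre of its base. Leave alone.

How it is judged:
By the outcome, as a careful person would: the job done as asked, in the order asked, and still so for the second after the job is handed in, with the robot touching nothing.
It also fails if it takes over 58 s, if anything falls off the work surface, if the arm or the gripper's body presses on something with over 40 N, if the wrist force passes 120 N, or if a joint passes its speed limit or range.

## Working session

There is one attempt and no reset: what is moved stays moved. The work goes in short steps, Python scripts to look and compute and a tool call to move; the robot and the scene stay as the last step left them, time stands still between calls to the robot, and variables do not carry over. Pictures are saved under pics/ and viewed, about 8 in all and at most 12, crops included, and the job is handed in when it is done.

Besides the shell and the picture viewer there is one more tool, called by a JSON object that holds its "op" and its "data". apply_moves: Moves the arm, as the interface text tells. Its arguments: {"type":"object","properties":{"commands":{"type":"array"},"force":{"type":"number"}},"required":["commands"]}

```bash
mkdir -p pics; ls
cat > look.py <<'E'
from station import *
import cv2, numpy as np
o=get_obs(); print({k:np.round(v,3).tolist() for k,v in o.items()})
for n in ("scene","top"):
    p=grab_frame(n)
    cv2.imwrite(f"pics/{n}0.png",p["pixels"][...,::-1])
    print(n,np.round(p["cam_to_world"],3).tolist(),np.round(p["intrinsics"],1).tolist())
    for q in ("mains_isolator","mains_grip","mains_hoop","standby_isolator","standby_grip","standby_hoop","brush","jar","beaker"):
        print(q,[(np.round(d["point"],1).tolist(),round(d["conf"],2)) for d in spot_point(q,p)[:2]])
E
python3 look.py; cd pics; python3 -c "
import cv2,numpy as np
cv2.imwrite('both.png',cv2.resize(np.vstack([cv2.imread('scene0.png'),cv2.imread('top0.png')]),None,fx=.78,fy=.78))"
```

```text
pics
{'t': 0.0, 'q': [-1.194, 0.351, 1.652, -0.0, 1.139, -0.085], 'joint_velocities': [-0.002, -0.001, 0.001, -0.0, -0.001, -0.0], 'joint_torque': [0.001, -50.61, -29.141, -0.0, 0.004, 0.0], 'eef_pos': [0.245, -0.492, 0.303], 'tool_rot': [-0.601, 0.373, -0.372, 0.601], 'ft_force': [-0.833, -0.014, -0.108], 'ft_torque': [-0.02, 0.019, 0.077], 'opening': 0.085}
scene [[-0.802, 0.318, -0.505, 1.07], [0.597, 0.434, -0.675, 0.777], [0.005, -0.843, -0.538, 0.731], [0.0, 0.0, 0.0, 1.0]] [[453.5, 0.0, 250.6], [0.0, 453.5, 194.5], [0.0, 0.0, 1.0]]
mains_isolator [([184.2, 212.7], 0.61)]
mains_grip [([186.5, 171.2], 0.92)]
mains_hoop [([164.1, 114.4], 0.89), ([236.6, 177.5], 0.69)]
standby_isolator [([184.0, 169.6], 0.62), ([247.5, 295.9], 0.57)]
standby_grip [([253.6, 247.7], 0.95)]
standby_hoop [([236.3, 176.8], 0.83), ([166.8, 111.3], 0.66)]
brush [([274.7, 229.8], 0.96)]
jar [([194.6, 256.4], 0.76)]
beaker [([312.5, 325.1], 0.97)]
top [[-0.011, -0.998, 0.059, 0.475], [-1.0, 0.011, -0.008, 0.086], [0.008, -0.059, -0.998, 1.2], [0.0, 0.0, 0.0, 1.0]] [[472.9, 0.0, 264.4], [0.0, 472.9, 193.5], [0.0, 0.0, 1.0]]
mains_isolator [([215.6, 155.6], 0.6), ([353.9, 172.0], 0.56)]
mains_grip [([363.8, 173.1], 0.67)]
mains_hoop [([390.1, 147.5], 0.71)]
standby_isolator [([215.1, 154.6], 0.91)]
standby_grip [([207.5, 153.8], 0.76)]
standby_hoop [([198.5, 119.1], 0.93)]
brush [([274.5, 237.2], 0.63)]
jar [([299.6, 146.7], 0.78)]
beaker [([159.8, 176.8], 0.96)]
```

View pics/both.png

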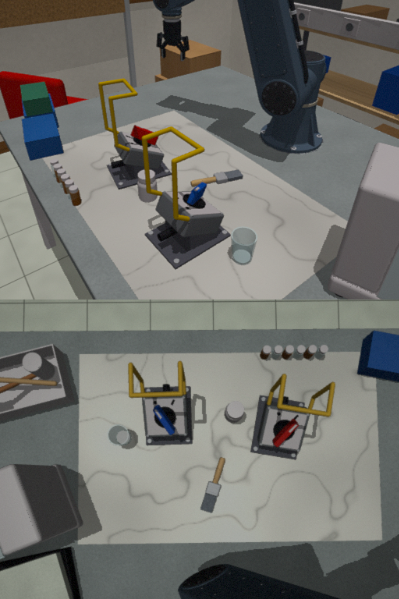

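```bash
cat > fit.py <<'E'
from station import *
import cv2, numpy as np
from scipy.optimize import least_squares
P={n:grab_frame(n) for n in("scene","top")}
def proj(p,X):
    T=np.linalg.inv(p["cam_to_world"]); c=np.atleast_2d(X)@T[:3,:3].T+T[:3,3]
    u=c@np.array(p["intrinsics"]).T; return u[:,:2]/u[:,2:]
s,c=np.sin(np.radians(26)),np.cos(np.radians(26))
def face(a,b,n): return np.array([a*c-n*s,b,.110+a*s+n*c])   # a upslope,b left,n out
loc={"isolator":[0,0,0],"grip":face(0,0,.034),"hoop":[.023,0,.316]}
def world(pose,X):
    x,y,t=pose; X=np.atleast_2d(X); R=np.array([[np.cos(t),-np.sin(t),0],[np.sin(t),np.cos(t),0],[0,0,1]])
    return X@R.T+[x,y,0]
obs={"mains":[("scene","isolator",(184.2,212.7)),("scene","grip",(186.5,171.2)),("scene","hoop",(164.1,114.4)),("top","isolator",(353.9,172)),("top","grip",(363.8,173.1)),("top","hoop",(390.1,147.5))],
"standby":[("scene","isolator",(247.5,295.9)),("scene","grip",(253.6,247.7)),("scene","hoop",(236.3,176.8)),("top","isolator",(215.1,154.6)),("top","grip",(207.5,153.8)),("top","hoop",(198.5,119.1))]}
col={"mains":(0,255,255),"standby":(255,255,0)}
im={n:cv2.resize(p["pixels"][...,::-1],None,fx=3,fy=3) for n,p in P.items()}
for u,L in obs.items():
    r=lambda v:np.concatenate([proj(P[n],world(v,loc[k]))[0]-z for n,k,z in L])
    f=min((least_squares(r,[.6,0 if u=="mains" else .2,t],loss="soft_l1") for t in(-.3,0,.3)),key=lambda f:f.cost)
    print(u,np.round(f.x,4),np.round(r(f.x).reshape(-1,2),1).tolist())
    h=[face(a,b,0) for a,b in((-.065,-.065),(.065,-.065),(.065,.065),(-.065,.065))]
    hoop=[[.098,.06,.316],[.023,.06,.316],[.023,-.06,.316],[.098,-.06,.316]]
    g=np.radians(-30 if u=="mains" else 30)
    bar=[face(k*np.cos(g),k*np.sin(g),.05) for k in(-.045,.045)]
    for n in P:
        for pts,cl in((h,True),(hoop,False),(bar,False)):
            cv2.polylines(im[n],[np.int32(3*proj(P[n],world(f.x,np.array(pts)))+1)],cl,col[u],1)
cv2.imwrite("pics/ov_top.png",im["top"][180:780,480:1280])
cv2.imwrite("pics/ov_scene.png",im["scene"][270:870,350:1100])
o=[(q,spot_point(q,P["scene"])[0]["point"],spot_point(q,P["top"])[0]["point"]) for q in("brush","jar","beaker")]
for q,a,b in o:
    r=lambda v:np.concatenate([proj(P["scene"],v)[0]-a,proj(P["top"],v)[0]-b])
    print(q,np.round(least_squares(r,[.5,.1,0]).x,3))
E
python3 fit.py
```

```text
mains [ 0.5978 -0.1538 -0.2813] [[1.5, 4.0], [0.9, 0.6], [2.6, -3.8], [0.3, 0.2], [1.0, -1.0], [0.2, -4.4]]
standby [ 0.6455  0.2012 -0.0992] [[0.0, 3.8], [0.3, -0.1], [0.4, 1.6], [-0.2, 0.4], [0.8, -1.0], [1.4, 0.4]]
brush [ 0.441  0.054 -0.006]
jar [ 0.663 -0.012 -0.007]
beaker [0.596 0.348 0.013]
```

View pics/ov_top.png

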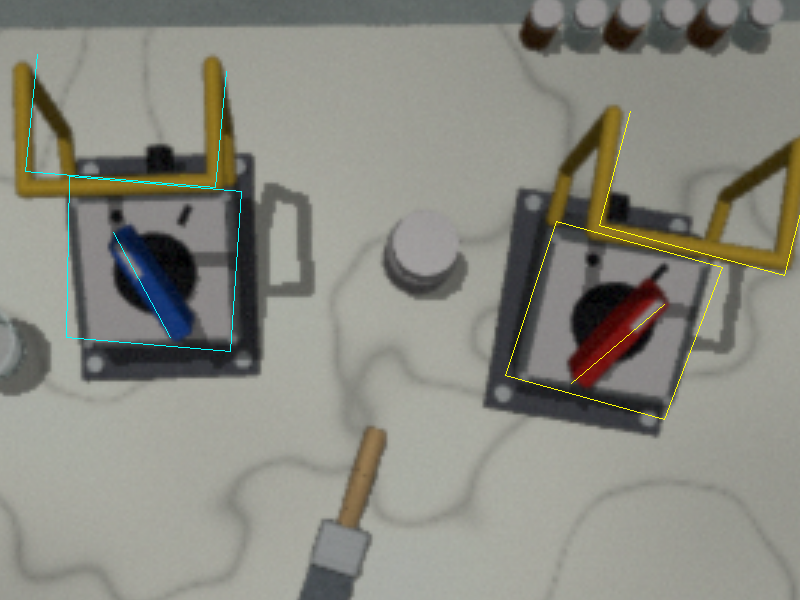

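View pics/ov_scene.png

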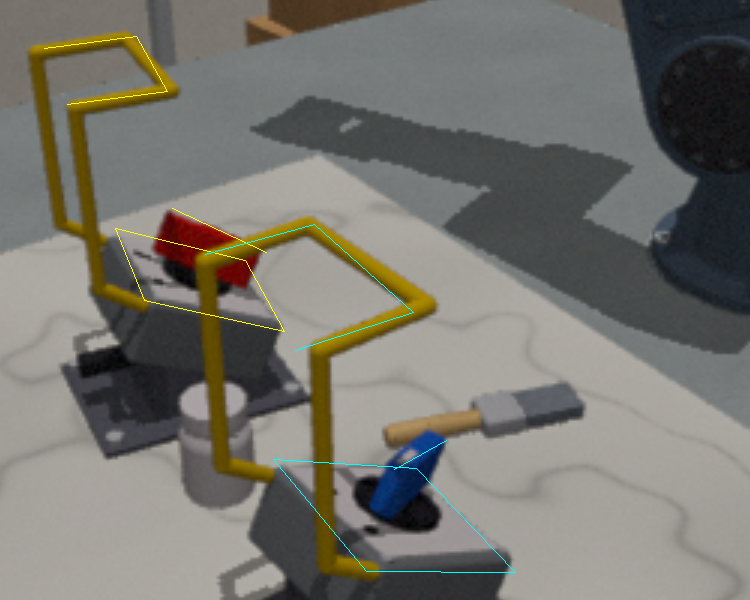

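```bash
python3 - <<'E'
import re
t=open('fit.py').read()
a=t.index('obs={'); b=t.index('col={')
new='''T=lambda x,y:((480+x)/3,(180+y)/3)
S=lambda x,y:((350+x)/3,(270+y)/3)
loc["hl"]=[.023,.06,.316]; loc["hr"]=[.023,-.06,.316]; loc["disc"]=face(0,0,.010)
obs={"mains":[("scene","grip",(186.5,171.2)),("top","grip",(363.8,173.1)),("top","hl",T(597,228)),("top","hr",T(790,262)),("scene","hr",S(130,37)),("scene","hl",S(177,91)),("top","disc",T(613,322))],
"standby":[("scene","grip",(253.6,247.7)),("top","grip",(207.5,153.8)),("top","hl",T(22,187)),("top","hr",T(228,181)),("scene","hr",S(313,222)),("scene","hl",S(430,304)),("top","disc",T(155,272)),("scene","disc",S(398,503))]}
'''
t=t[:a]+new+t[b:]
t=t.replace('ov_top','ov_top2').replace('ov_scene','ov_scene2')
open('fit2.py','w').write(t)
E
python3 fit2.py
```

```text
mains [ 0.5988 -0.1548 -0.1943] [[0.2, 0.3], [2.0, -1.4], [-0.5, 0.6], [-2.3, 0.8], [-0.7, 0.1], [-1.8, -0.3], [0.2, 0.9]]
standby [0.6422 0.1994 0.0149] [[0.5, -1.6], [2.3, 0.5], [0.3, -0.4], [-4.8, 0.1], [-1.4, 1.2], [-0.9, 0.9], [-0.9, 0.4], [0.7, -1.5]]
brush [0.444 0.056 0.007]
jar [ 0.661 -0.02  -0.012]
beaker [0.59  0.345 0.006]
```

View pics/ov_top2.png

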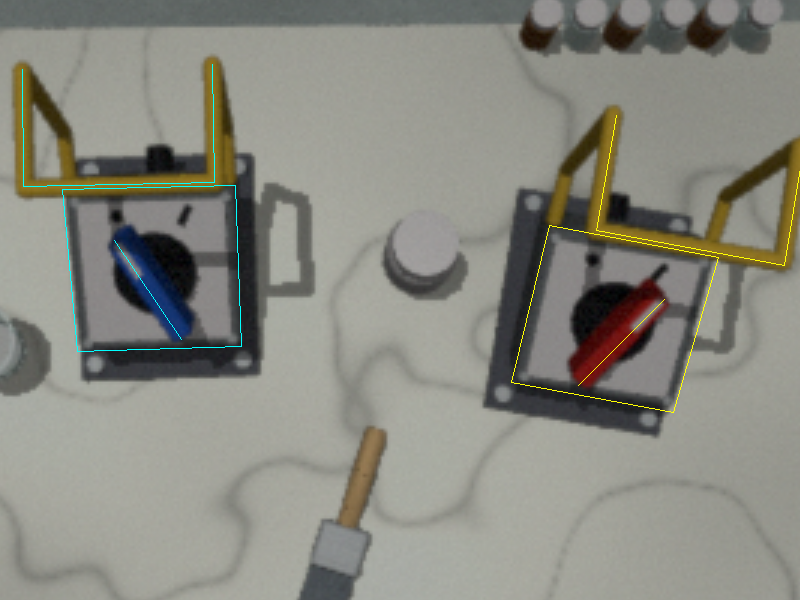

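The overlay matches both units closely: the red unit is at about (0.599, -0.155) with yaw -0.19, the blue at (0.642, 0.199) with yaw 0.015. The moves can't tilt the tool. Instead of gripping, I'll push the tail end of each bar sideways with shut fingers, from the robot side of the hoop.

{"op": "apply_moves", "data": {"commands": [[[0,0,0],0.13,0],[[0,0,0],0.13,0],[[0,0,0],0.13,0],[[0,0,0],0.13,0],[[0,0,0],0.13,0],[[-4,0,2],0,0],[[-4,0,2],0,0],[[-4,0,2],0,0],[[-4,0,2],0,0],[[-4,0,2],0,0]]}}

```text
t: 2.8
eef_pos: [0.3815, -0.3131, 0.3041]
tool_rot: [0.451, -0.545, 0.545, -0.451]
ft_force: [1.4, -0.2, -0.0]
opening: -0.0001
```

{"op": "apply_moves", "data": {"commands": [[[-4,0,2],0,0],[[-4,0,2],0,0],[[-4,0,2],0,0],[[-4,0,2],0,0],[[-4,0,2],0,0],[[-4,0,2],0,0],[[-4,0,2],0,0],[[0,0,0],0,0],[[0,0,0],0,0]]}}

```text
t: 3.7
eef_pos: [0.5707, -0.0651, 0.3036]
tool_rot: [-0.451, 0.544, -0.544, 0.451]
ft_force: [-0.8, -0.6, 0.4]
opening: 0.0
```

```bash
cat > where.py <<'E'
import sys,cv2,numpy as np
from station import *
from scipy.spatial.transform import Rotation as R
o=get_obs(); p=np.array(o["eef_pos"]); M=R.from_quat(o["tool_rot"]).as_matrix()
print("t",o["t"],"p",p.round(4),"toolx",M[:,0].round(3),"y",M[:,1].round(3),"F",np.round(o["ft_force"],1),"open",o["opening"])
for n,(x,y,t) in {"mains":(.5988,-.1548,-.185),"standby":(.6422,.1994,.02)}.items():
    d=p[:2]-[x,y]; print(n,"ux",round(d@[np.cos(t),np.sin(t)],4),"uy",round(d@[-np.sin(t),np.cos(t)],4))
if len(sys.argv)>1:
    a=[cv2.resize(grab_frame(n)["pixels"][60:260,(130 if n=="top" else 100):(430 if n=="top" else 400),::-1],None,fx=1.45,fy=1.45,interpolation=cv2.INTER_CUBIC) for n in("scene","top")]
    cv2.imwrite(f"pics/{sys.argv[1]}.png",np.vstack(a))
E
python3 where.py
```

```text
t 3.7 p [ 0.5707 -0.0651  0.3036] toolx [-0.185 -0.983  0.   ] y [-0.001 -0.    -1.   ] F [-0.8 -0.6  0.4] open 2.120195983958555e-06
mains ux -0.0441 uy 0.083
standby ux -0.0767 uy -0.263
```

{"op": "apply_moves", "data": {"commands": [[[0,4,-0.3],0,0],[[0,4,0],0,0],[[0,2.5,0],0,0],[[0,1,0],0,0],[[0,0,0],0,0],[[1,0,0],0,0],[[1,0,0],0,0],[[0,0,0],0,0],[[0,0,0],0,0]]}}

```text
t: 4.6
eef_pos: [0.5641, -0.0854, 0.1896]
tool_rot: [0.45, -0.545, 0.545, -0.451]
ft_force: [0.7, -0.4, -1.3]
opening: 0.0002
```

```bash
python3 where.py a1
```

```text
t 4.6 p [ 0.5641 -0.0854  0.1896] toolx [-0.188 -0.982  0.   ] y [ 0.001 -0.    -1.   ] F [ 0.7 -0.4 -1.3] open 0.00023481667751776153
mains ux -0.0469 uy 0.0618
standby ux -0.0838 uy -0.2832
```

View pics/a1.png

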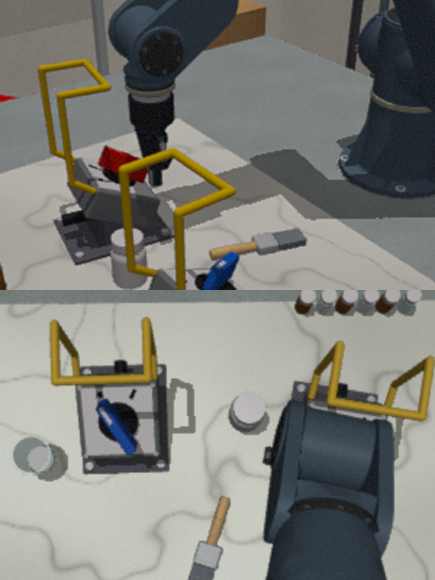

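The fingers sit beside the red tail on its left, and the wrist is clear of the hoop. Now I'll push towards the unit's -y.

{"op": "apply_moves", "data": {"commands": [[[0.5,0,0],0,0],[[0.5,0,0],0,0],[[0.5,0,0],0,0],[[0.5,0,0],0,0],[[0,0,0],0,0]]}}

```text
t: 5.2
eef_pos: [0.5601, -0.1047, 0.1888]
tool_rot: [-0.45, 0.545, -0.545, 0.451]
ft_force: [1.5, 3.4, 0.8]
opening: 0.0001
```

{"op": "apply_moves", "data": {"commands": [[[0.5,0,0],0,0],[[0.5,0,0],0,0],[[0,0,0],0,0]]}}

```text
t: 5.5
eef_pos: [0.5571, -0.1135, 0.1878]
tool_rot: [-0.451, 0.546, -0.543, 0.45]
ft_force: [-1.3, 6.9, -2.6]
opening: 0.0001
```

{"op": "apply_moves", "data": {"commands": [[[0.5,0,0],0,0],[[0.5,0,0],0,0],[[0.5,0,0],0,0],[[0,0,0],0,0],[[0,0,0],0,0]]}}

```text
t: 6.0
eef_pos: [0.5558, -0.1294, 0.1891]
tool_rot: [0.451, -0.544, 0.545, -0.451]
ft_force: [-0.0, 1.0, 0.3]
opening: 0.0002
```

```bash
python3 where.py
```

```text
t 6.0 p [ 0.5558 -0.1294  0.1891] toolx [-0.187 -0.982  0.   ] y [ 0.001 -0.001 -1.   ] F [-0.   1.   0.3] open 0.00024765676940715264
mains ux -0.047 uy 0.0171
standby ux -0.093 uy -0.327
```

It pushed back with about 7 N, then the force vanished, which fits a snap-over. I'll back off, lift, move across towards the blue unit and verify.

{"op": "apply_moves", "data": {"commands": [[[-2,0,0],0,0],[[-2,0,0],0,0],[[0,-4,0],0,0],[[0,-4,0],0,0],[[0,-3,0],0,0],[[-4,0,-2],-0.1,0],[[-4,0,0],-0.1,0],[[-4,0,0],0,0],[[-4,0,0],0,0],[[0,0,0],0,0]]}}

```text
t: 7.0
eef_pos: [0.5533, 0.0768, 0.2992]
tool_rot: [-0.503, 0.496, -0.496, 0.504]
ft_force: [-0.3, -0.3, 0.3]
opening: 0.0001
```

```bash
python3 where.py a2
```

```text
t 7.0 p [0.5533 0.0768 0.2992] toolx [ 0.016 -1.    -0.001] y [ 0.001  0.001 -1.   ] F [-0.3 -0.3  0.3] open 0.00010087699271665157
mains ux -0.0874 uy 0.2193
standby ux -0.0914 uy -0.1208
```

View pics/a2.png

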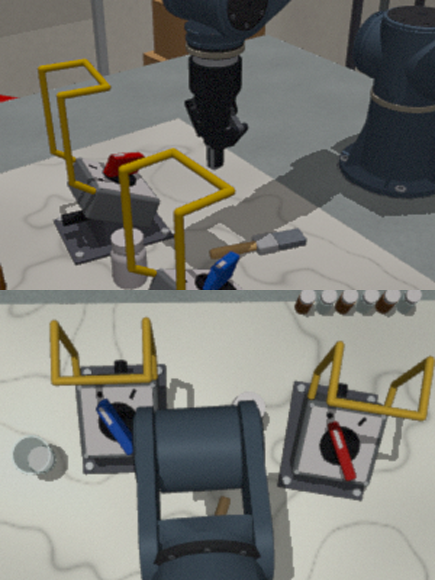

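Red now points up-left at its dot, so it's OFF, and nothing else has moved. Next is blue, pushed from its right side.

{"op": "apply_moves", "data": {"commands": [[[-2.2,0,2.2],0,0],[[-2.2,0,2.2],0,0],[[0,4,0],0,0],[[0,4,0],0,0],[[0,2.5,0],0,0],[[0,0.6,0],0,0],[[-1,0,0],0,0],[[-1,0,0],0,0],[[0,0,0],0,0]]}}

```text
t: 8.0
eef_pos: [0.5973, 0.139, 0.1896]
tool_rot: [-0.502, 0.496, -0.497, 0.504]
ft_force: [-0.3, -0.1, -0.2]
opening: 0.0001
```

```bash
python3 where.py
```

```text
t 8.0 p [0.5973 0.139  0.1896] toolx [ 0.013 -1.    -0.001] y [ 0.003  0.001 -1.   ] F [-0.3 -0.1 -0.2] open 0.00012462614778728674
mains ux -0.0555 uy 0.2885
standby ux -0.0461 uy -0.0595
```

{"op": "apply_moves", "data": {"commands": [[[-0.5,0,0],0,0],[[-0.5,0,0],0,0],[[-0.5,0,0],0,0],[[-0.5,0,0],0,0],[[0,0,0],0,0]]}}

```text
t: 8.5
eef_pos: [0.5951, 0.1571, 0.187]
tool_rot: [0.505, -0.497, 0.496, -0.501]
ft_force: [-4.0, -7.3, -1.0]
opening: 0.0002
```

{"op": "apply_moves", "data": {"commands": [[[-0.5,0,0],0,0],[[-0.5,0,0],0,0],[[0,0,0],0,0]]}}

```text
t: 8.8
eef_pos: [0.596, 0.1679, 0.1875]
tool_rot: [0.503, -0.497, 0.497, -0.503]
ft_force: [-0.4, -1.5, -1.0]
opening: 0.0001
```

{"op": "apply_moves", "data": {"commands": [[[-0.5,0,0],0,0],[[-0.5,0,0],0,0],[[-0.5,0,0],0,0],[[0,0,0],0,0],[[0,0,0],0,0]]}}

```text
t: 9.3
eef_pos: [0.5963, 0.1829, 0.1881]
tool_rot: [-0.503, 0.497, -0.497, 0.503]
ft_force: [-0.4, 0.0, -0.2]
opening: -0.0
```

```bash
python3 where.py
```

```text
t 9.3 p [0.5963 0.1829 0.1881] toolx [ 0.012 -1.    -0.   ] y [ 0.001  0.    -1.   ] F [-0.4  0.  -0.2] open -3.8351410582883054e-05
mains ux -0.0646 uy 0.3315
standby ux -0.0462 uy -0.0156
```

The force dropped here too. I'll back off to the right, lift and retreat towards the robot.

{"op": "apply_moves", "data": {"commands": [[[2,0,0],0,0],[[2,0,0],0,0],[[0,-4,0],0,0],[[0,-4,0],0,0],[[0,-3,0],0,0],[[0,0,-4],0,0],[[0,0,-4],0,0],[[0,0,-4],0,0],[[0,0,-4],0,0],[[0,0,0],0,0]]}}

```text
t: 10.3
eef_pos: [0.433, 0.1408, 0.298]
tool_rot: [0.503, -0.497, 0.496, -0.503]
ft_force: [0.9, 0.3, 0.4]
opening: -0.0001
```

```bash
python3 where.py a3
```

```text
t 10.3 p [0.433  0.1408 0.298 ] toolx [ 0.013 -1.    -0.   ] y [-0.001  0.    -1.   ] F [0.9 0.3 0.4] open -0.00010782096793503277
mains ux -0.2173 uy 0.2601
standby ux -0.2103 uy -0.0544
```

View pics/a3.png

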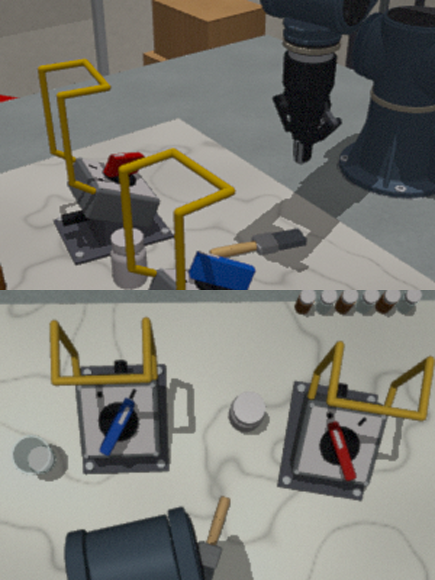

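Blue points up-right to its stripe at (133,393) in the top view, so it's ON. Red points up-left to its dot at (330,413), so it's OFF. The brush, jar and beaker are where they were.

```bash
python3 -c "
from station import *
print(close_job())"
```

```text
the job is handed in; nothing more can be done
None
```

The changeover is done and handed in: the red mains handle went fully OFF first, and only then did the blue standby handle go fully ON. It took about 10 s of robot time.

**Method:** the moves could not tilt the tool, so I did not grip along the face's normal as the notes suggest. I pushed the tail end of each bar sideways with shut fingers, from the robot side of the hoop. The highest contact force I read was about 8 N, and it fell to almost nothing when each handle snapped over.

**Last checks:**
- **Handles:** the final top view shows red pointing at its OFF dot and blue at its ON stripe. I had also checked the red handle in a picture before touching the blue one.
- **Loose things:** the brush, jar and beaker look unmoved. The arm partly hid the brush in the last top view.
- **Robot:** it is clear of both handles, with wrist force about zero.

**One disagreement:** the first automatic fit of the units' poses was off, by about 5 to 7 degrees in yaw. I refitted it using the hoop corners and handle discs before moving, and both handles met the fingers about where that predicted.

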